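Swing out the folding hook of the draining rack and hang the wire basket on it

TASK

The wire basket has been rinsed and must drip dry: swing the folding hook of the draining rack fully out, square to the panel, then hang the basket on it by the middle of its black grip, so that it hangs level over the drip tray. Carry the basket upright, never upside down or on its side, let go of it and leave the other things on the bench where they are.

Things in the scene. Friction and masses are not known exactly. Their poses are not given: they have to be found in the camera images.
- rack: Draining rack fixed to the bench: white upright panel 250 mm wide, 410 high, steel drip tray at its foot (reaching x = -0.165, rim 20 mm high), shelf with bottles on top. Origin: on the bench, middle of the panel's front face; x points level into the panel, away from the robot; y along the panel to the left; z up. A brush hangs flat on the panel at y = +0.095, under 20 mm proud.
- shelf_edge (a point): Middle of the lower front edge of the rack's shelf, 57 mm in front of the panel and 399 mm above the bench. The shelf overhangs the folded hook: come in below it from the front, the fingers pointing down and towards the panel, the tool tilted 35 to 45 degrees from vertical.
- swing_hook (a joint): Angle of the steel folding hook about its upright hinge pin (rad). 0: folded, its bar along the panel, pointing to the rack's right (-y). Grows as it swings out, clockwise seen from above; pi/2: at its stop, square to the panel, pointing along rack -x to the front. Stays where it is left (friction, about 1.3 N at the end post).
- hook_pivot (a point): Point on the hinge axis at the height of the hook bar's top face (235 mm above the bench), at rack x = -0.026, y = +0.030, so the folded bar stands 17 mm clear of the panel.
- hook_post_top (a point): Top centre of the round upright end post of the hook (12 mm diameter, rising 28 mm above the bar's top face, 92 mm from the hinge axis); moves with the hook. The bar below is flat, 18 mm wide and 6 mm thick. The post can be pinched to swing the hook; being round, it lets the fingers keep their own direction.
- hook_seat (a point): Point on the middle of the bar's top face, 56 mm from the hinge axis: where the basket's grip is to rest, between hinge and end post; moves with the hook. Its axes equal the rack's when the hook is folded.
- wire_basket: Round steel wire basket, 100 mm diameter, wall 75 mm high, 200 to 370 g, standing on the bench. Origin: centre of its underside; z up; y along the grip of the bail.
- basket_grip (a point): Middle of the black tube grip at the top of the basket's fixed bail, 165 mm above its underside. A straight round tube, 16 mm diameter, 100 mm long, along the basket's y axis; the tool may be tilted about that axis. Pinch it about 30 mm off the middle, which must rest on the hook; 82 mm are free between tube and rim. Bail wires 57 mm either side.
- lidded_tin: Lidded white metal tin, 64 mm diameter, 42 mm high; a bystander. Origin at its underside.
- notebook: Dark green notebook, 178x126x18 mm, left of the rack; a bystander.
- pocket_calculator: Dark grey calculator, 125x78x17 mm; a bystander.
- shears: Orange-handled scissors lying flat, 65x166x10 mm; a bystander.
- black_marker: Black and white marker pen lying flat, 15x128x16 mm; a bystander.
- stapler: Blue stapler, 36x136x48 mm; a bystander.
- weight_1: Brass weight, 34 mm diameter, 46 mm high; a bystander.
- weight_2: Brass weight, 26 mm diameter, 36 mm high; a bystander.
- weight_3: Brass weight, 20 mm diameter, 28 mm high; a bystander.

How it is judged:
By the outcome, as a careful person would: the job done as asked, in the order asked, and still so for the second after the job is handed in, with the robot touching nothing.
It also fails if it takes over 59 s, if anything falls off the work surface, if the arm or the gripper's body presses on something with over 40 N, if the wrist force passes 120 N, or if a joint passes its speed limit or range.

ROBOT

A 6-joint arm with a two-finger parallel gripper is mounted at the origin on a cart in front of the work surface, level with it; the furniture and walls round the work are solid. World frame = base frame: x ahead of the robot, y to its left, z up, the work surface at z = 0. Lengths are in m, angles in rad, forces in N, time in s.
With the tool pointing down it reaches from about 0.3 to 0.775 m from the base axis. Payload 14.6 kg.
Tool frame: the origin (TCP) lies on the front face of the gripper's body, between the roots of the fingers; the fingertips stand 97 mm ahead of it and the grasp point (between the pads) lies 78 mm ahead of it; z points along the fingers, x is the direction in which the jaws open and shut, and the axes are right-handed (so a half turn about z gives the same grasp; the last joint's range is limited). The gripper opens to 94 mm and grips with 3 to 60 N. Pads are 16 mm wide; open, the fingers measure 119 mm over their backs; the gripper's body (75 mm by 177 mm) begins 78 mm behind the grasp point.
Start: joints at [1.037, 0.3, 1.521, -0, 1.321, -0.067], TCP at [0.248, 0.491, 0.303] pointing down, gripper open.
Joint ranges: [-3.03, 3.03], [-0.79, 2.21], [0.23, 2.52], [-1.04, 4.18], [0, 3.07], [-2.55, 2.55]. Speed limits (rad/s): [2.22, 2.22, 2.57, 3.14, 3.14, 3.14].

INTERFACE

Orientations are given as [roll, pitch, yaw] about the fixed x, y, z axes, in that order (R = Rz(yaw) Ry(pitch) Rx(roll)).
In Python, from station import sensors, camera, ctrl gives the robot as it stands.
- The arm moves only by the tool move_arm, never from a script. Its argument "rows" is text: rows parted by semicolons, each of 6 numbers parted by spaces: the shift along the tool's x, y, z in mm, then the turn, a rotation vector about the tool's x, y, z in rad. In form: x y z wx wy wz; .... A call has 1 to 20 rows; each row shifts and turns the pose as measured when the row begins, along the tool's axes as they then stand; what a row does not reach is not made up. A row lasts 1/8 s, in which the tool goes at most 62.5 mm and 10.7 degrees, less where a joint would pass 70% of its speed; a pose out of reach is approached as far as the arm can. A call with a gripper value outside its range is refused whole. "grip" is the opening, from -1 (shut) to 1 (fully open), set as the call begins (left out, the last holds). The fingers move at their own pace and stop on an object; "newtons" is the grip in N (left out, the last holds). Time passes only in rows, so rows that do not move let the fingers close. It gives the time, the measured TCP pose, the force and the opening at its end, in the units of the state.
- sensors.get_obs(): the state, without advancing time (a new reading comes with each control period).
- camera(name): name is "scene" or "top" or "wrist"; returns a dict with "color" (420x560x3 uint8, blue, green, red), "z_map" (420x560 float32, m along the optical axis (not along the pixel's ray), 0 where there is no reading), "mtx" (3x3 intrinsics, pixels), "position" and "attitude" of the camera in the world; the wrist camera has in their place "hand_eye" (4x4, takes a point from camera to tool coordinates, whose origin is the TCP and whose axes are the tool frame's). Camera axes: x right, y down, z forward; pixel columns grow to the right and rows downward; lengths in m; the calibration is good to about 2 mm. A picture is of the moment at which its call begins: read the wrist's pose just before it.
- ctrl.hand_in(): hands the job in, once; it reports no verdict.
The state is a dict: "time_s": time; "qpos": joint angles; "joint_vel": joint speeds; "tau": joint torques, N m; "ee_pos": TCP position; "eef_rot": TCP orientation; "force": force on the tool from outside, world axes, zero at the start; "moment": the same for the moment, N m; "grip_width": finger opening in m.
Only numpy, scipy, OpenCV 4.12 (cv2) and the standard library are available. Lean on these libraries where they do the work, as an engineer would, in place of code of your own. Each camera call takes 0.05 s, during which the arm holds its last target.

## Working session

There is one attempt and no reset: what is moved stays moved. The work goes in short steps, Python scripts to look and compute and a tool call to move; the robot and the scene stay as the last step left them, time stands still between calls to the robot, and variables do not carry over. Pictures are saved under pics/ and viewed, and the job is handed in when it is done.

Besides the shell and the picture viewer there is one more tool, called after "Request:" by a JSON object that holds its "name" and its "arguments", one argument or row to a line. move_arm: Moves the arm, as the interface text tells. Its arguments: {"type":"object","properties":{"rows":{"type":"string"},"grip":{"type":"number"},"newtons":{"type":"number"}},"required":["rows"]}

```bash
mkdir -p pics; ls; cat > h.py <<'E'
import numpy as np, cv2, pickle
from scipy.spatial.transform import Rotation as R
from station import sensors, camera, ctrl
def rot(a):
    a=np.array(a,float)
    if a.shape==(3,3): return a
    if a.size==4: return R.from_quat(a).as_matrix()
    return R.from_euler('xyz',a).as_matrix()
def shot(name,fn):
    o=sensors.get_obs(); c=camera(name)
    if name=='wrist':
        T=np.eye(4);T[:3,:3]=rot(o['eef_rot']);T[:3,3]=o['ee_pos'];c['T']=T@np.array(c['hand_eye'])
    else:
        T=np.eye(4);T[:3,:3]=rot(c['attitude']);T[:3,3]=c['position'];c['T']=T
    cv2.imwrite('pics/'+fn+'.png',c['color']); pickle.dump(c,open('pics/'+fn+'.pkl','wb')); return c
def load(fn): return pickle.load(open('pics/'+fn+'.pkl','rb'))
def pts(c):
    z=c['z_map'];h,w=z.shape;u,v=np.meshgrid(np.arange(w),np.arange(h));K=c['mtx']
    p=np.stack([(u-K[0,2])/K[0,0]*z,(v-K[1,2])/K[1,1]*z,z],-1)
    P=p@c['T'][:3,:3].T+c['T'][:3,3]; P[z==0]=np.nan; return P
def ray(c,u,v):
    K=c['mtx'];d=np.array([(u-K[0,2])/K[0,0],(v-K[1,2])/K[1,1],1.]);return c['T'][:3,3],c['T'][:3,:3]@d
def onz(c,u,v,z):
    o,d=ray(c,u,v);return o+d*(z-o[2])/d[2]
def proj(c,p):
    q=np.linalg.inv(c['T'])@np.append(p,1);K=c['mtx'];return K[0,0]*q[0]/q[2]+K[0,2],K[1,1]*q[1]/q[2]+K[1,2]
E
python3 - <<'E'
from h import *
o=sensors.get_obs();print(o)
for n in('scene','top','wrist'):
    c=shot(n,n+'0');print(n,c.get('position'),c.get('attitude'),c.get('hand_eye'),c['mtx'])
E
```

```text
pics
{'time_s': 0.0, 'qpos': array([ 1.03742105e+00,  3.00493461e-01,  1.52158350e+00,  3.13382542e-05,
        1.32070746e+00, -6.66513275e-02]), 'joint_vel': array([-0.00105422, -0.00039894,  0.00112012, -0.00065759,  0.00130834,
       -0.00026021]), 'tau': array([-7.84472359e-04, -5.31798577e+01, -3.52748358e+01,  7.08164927e-02,
        2.42700346e-02, -8.12656140e-05]), 'ee_pos': array([0.24742603, 0.4910343 , 0.30207298]), 'eef_rot': array([-3.14148299e+00,  1.18710147e-03,  1.10406467e+00]), 'force': array([0.00967799, 0.39183166, 0.37816271]), 'moment': array([-0.02472554,  0.01293027,  0.04697745]), 'grip_width': 0.09387161314066048}
scene [-0.1379463  -0.42852461  1.34606578] [-2.44222884 -0.00866381 -0.83177428] None [[512.11269561   0.         282.06558495]
 [  0.         512.11269561 204.49903484]
 [  0.           0.           1.        ]]
top [-0.51410157  0.22671062  1.64404778] [-2.4808707   0.01738837 -1.6304107 ] None [[546.30124811   0.         284.51022214]
 [  0.         546.30124811 200.23162644]
 [  0.           0.           1.        ]]
wrist None None [[ 9.99999790e-01 -5.49009484e-04  3.44621979e-04  2.93178122e-04]
 [ 4.50009085e-04  9.70646483e-01  2.40510296e-01 -6.92356711e-02]
 [-4.66548546e-04 -2.40510091e-01  9.70646526e-01 -8.14909169e-02]
 [ 0.00000000e+00  0.00000000e+00  0.00000000e+00  1.00000000e+00]] [[342.25751109   0.         280.03090869]
 [  0.         342.25751109 207.79416085]
 [  0.           0.           1.        ]]
```

View pics/scene0.png

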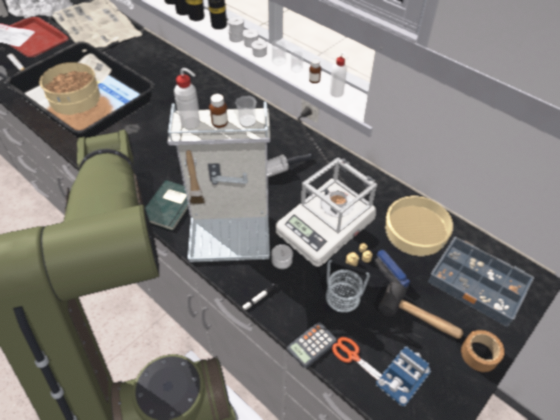

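View pics/top0.png

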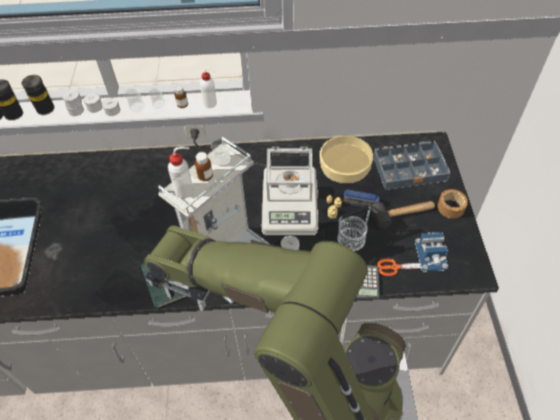

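View pics/wrist0.png

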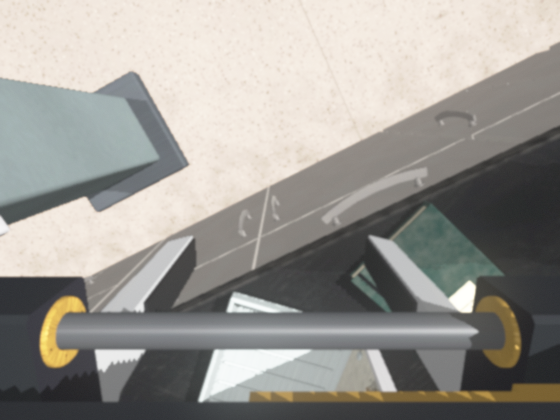

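The scene shows the rack (panel around (225,170), folded hook at (228,180), tray at (228,238)), and the basket at (345,290) with its bail. I'll enlarge both and read depth.

```bash
python3 - <<'E'
from h import *
c=load('scene0');im=c['color']
a=cv2.resize(im[90:270,160:290],None,fx=3.3,fy=3.3,interpolation=cv2.INTER_CUBIC)
b=cv2.resize(im[245:325,310:390],None,fx=5,fy=5,interpolation=cv2.INTER_CUBIC)
cv2.imwrite('pics/cA.png',a);cv2.imwrite('pics/cB.png',b)
P=pts(c)
for u,v in [(240,160),(200,215),(260,215),(240,200),(228,180),(240,181),(212,178),(228,240),(345,275),(172,140),(267,139),(188,195),(345,290),(282,256)]:
    print(u,v,P[v,u].round(3))
E
```

```text
240 160 [0.572 0.373 0.282]
200 215 [0.472 0.479 0.027]
260 215 [0.61  0.337 0.022]
240 200 [0.568 0.382 0.098]
228 180 [0.521 0.374 0.235]
240 181 [0.542 0.346 0.235]
212 178 [0.494 0.415 0.236]
228 240 [0.472 0.347 0.011]
345 275 [ 0.629 -0.008 -0.001]
172 140 [0.415 0.461 0.412]
267 139 [0.593 0.281 0.408]
188 195 [0.453 0.496 0.13 ]
345 290 [ 0.588 -0.04  -0.003]
282 256 [0.531 0.166 0.035]
```

View pics/cA.png

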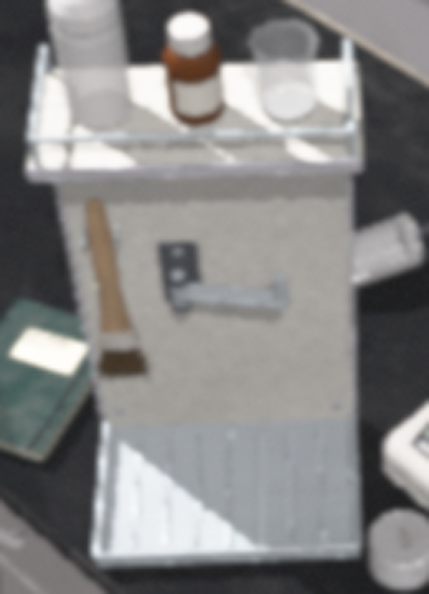

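View pics/cB.png

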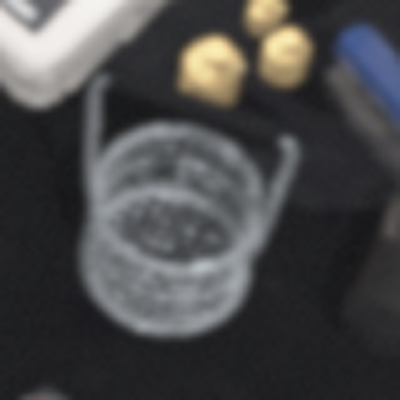

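The crop shows the hook bar from the bracket (crop 180,290) to the post (280,290), and the basket's bail ends at crop (100,80) and (290,143). The grip itself is black on black. Next I'll fit the panel plane and locate the edges and the basket.

```bash
cat > fit.py <<'E'
from h import *
c=load('scene0');P=pts(c)
h,w=c['z_map'].shape
# panel points
U,V=np.meshgrid(np.arange(w),np.arange(h))
m=(P[...,2]>0.04)&(P[...,2]<0.37)&(U>175)&(U<272)&(V>140)&(V<225)
X=P[m]
best=None;rng=np.random.default_rng(0)
for i in range(500):
    a,b=X[rng.integers(len(X),size=2)][:,:2];d=b-a
    if np.linalg.norm(d)<.05: continue
    n=np.array([-d[1],d[0]])/np.linalg.norm(d)
    k=abs((X[:,:2]-a)@n)<.004
    if best is None or k.sum()>best.sum(): best=k
Y=X[best]; cen=Y[:,:2].mean(0); u,s,vt=np.linalg.svd(Y[:,:2]-cen,full_matrices=False)
n=vt[1]; n=n if n@cen>0 else -n
t=np.array([-n[1],n[0]])
print('n',n,'yaw',np.arctan2(n[1],n[0]),len(Y),len(X))
# edges along t for heights
for z0 in np.arange(.06,.36,.04):
    q=Y[(abs(Y[:,2]-z0)<.02)]; s=(q[:,:2]-cen)@t; print(z0.round(2),s.min().round(4),s.max().round(4),((q[:,:2]-cen)@n).mean().round(4))
s=(Y[:,:2]-cen)@t; 
print('cen',cen,'s range',np.percentile(s,[0,.5,1,99,99.5,100]))
# basket
m=(U>320)&(U<375)&(V>255)&(V<315)&(P[...,2]>.03)&(P[...,2]<.25)
for v,u in np.argwhere(m)[::6]: print(u,v,P[v,u].round(3),end=' | ')
print()
for q in [(330,261),(368.4,274)]: print(onz(c,*q,.165),onz(c,*q,.150))
E
python3 fit.py
```

```text
n [0.70098656 0.71317448] yaw 0.794016429851668 4363 5758
0.06 -0.1158 0.1362 0.0001
0.1 -0.1165 0.1358 0.0001
0.14 -0.1169 0.1364 0.0
0.18 -0.1173 0.1356 -0.0001
0.22 -0.1181 0.1358 0.0
0.26 -0.1156 0.1353 -0.0001
0.3 -0.1162 0.1354 0.0001
0.34 -0.1167 0.1355 -0.0001
cen [0.5474317  0.40392375] s range [-0.11806274 -0.11595688 -0.11382857  0.13298098  0.13498638  0.1363657 ]
321 256 [0.609 0.075 0.042] | 349 256 [0.674 0.016 0.031] | 355 256 [ 0.679 -0.002  0.043] | 325 257 [0.62  0.067 0.032] | 354 257 [ 0.671 -0.004  0.049] | 324 258 [0.615 0.067 0.032] | 354 258 [ 0.678 -0.001  0.032] | 334 259 [ 0.552 -0.007  0.17 ] | 353 259 [ 0.673 -0.001  0.032] | 332 260 [ 0.544 -0.006  0.173] | 338 260 [ 0.557 -0.017  0.171] | 353 260 [ 0.669 -0.004  0.034] | 331 261 [ 0.547 -0.002  0.161] | 337 261 [ 0.55  -0.019  0.175] | 350 261 [0.661 0.001 0.032] | 331 262 [ 0.54  -0.007  0.169] | 337 262 [ 0.55  -0.019  0.17 ] | 343 262 [ 0.558 -0.033  0.175] | 332 263 [ 0.542 -0.009  0.163] | 338 263 [ 0.549 -0.023  0.17 ] | 344 263 [ 0.558 -0.037  0.175] | 329 264 [0.542 0.    0.148] | 339 264 [ 0.5
[... 3060 characters left out ...]
0.543 -0.094  0.072] | 332 299 [ 0.516 -0.043  0.039] | 343 299 [ 0.519 -0.076  0.075] | 349 299 [ 0.533 -0.088  0.071] | 357 299 [ 0.562 -0.097  0.045] | 340 300 [ 0.521 -0.067  0.056] | 347 300 [ 0.532 -0.083  0.061] | 356 300 [ 0.562 -0.095  0.037] | 351 301 [ 0.539 -0.092  0.058] | 334 302 [ 0.516 -0.051  0.032] | 345 302 [ 0.527 -0.08   0.053] | 353 302 [ 0.549 -0.094  0.042] | 340 303 [ 0.522 -0.068  0.04 ] | 353 303 [ 0.549 -0.094  0.035] | 342 304 [ 0.522 -0.075  0.043] | 348 304 [ 0.534 -0.087  0.041] | 342 305 [ 0.522 -0.075  0.036] | 
[ 0.54250412 -0.00131263  0.165     ] [0.55114611 0.00411313 0.15      ]
[ 0.58025041 -0.10439502  0.165     ] [ 0.58937179 -0.10027845  0.15      ]
```

```bash
cat >> fit.py <<'E'
print('-----')
o=np.array([*(cen+t*np.mean([-.1168,.1358])),0]);n3=np.array([*n,0]);t3=np.array([*t,0]);Rk=np.stack([n3,t3,[0,0,1]],1)
np.savez('rack.npz',o=o,R=Rk)
print('rack o',o)
Q=(P-o)@Rk
m=(U>175)&(U<272)&(V>140)&(V<225)&(Q[...,0]<-.012)&(Q[...,0]>-.05)&(Q[...,2]>.2)&(Q[...,2]<.28)
q=Q[m];print('hook pts x',np.percentile(q[:,0],[5,50,95]),'y',np.percentile(q[:,1],[0,5,50,95,100]),'z',np.percentile(q[:,2],[5,50,95]))
for z0,z1 in [(.243,.27)]:
    k=q[(q[:,2]>z0)&(q[:,2]<z1)];print('high',len(k),k.round(3).tolist())
m=(Q[...,0]<-.02)&(Q[...,0]>-.2)&(abs(Q[...,1])<.16)&(Q[...,2]>.015)&(Q[...,2]<.03)&(V>200)
q=Q[m];print('tray rim x',np.percentile(q[:,0],[0,2,50]),'y',np.percentile(q[:,1],[0,1,99,100]))
m=(Q[...,2]>.39)&(Q[...,2]<.43)&(abs(Q[...,1])<.2)&(Q[...,0]<.1)&(Q[...,0]>-.1)
q=Q[m];print('shelf x',np.percentile(q[:,0],[0,2,5]),'y',np.percentile(q[:,1],[0,1,99,100]))
# basket
B=(U>320)&(U<375)&(V>255)&(V<315)
k=P[B&(P[...,2]>.155)&(P[...,2]<.185)];g=np.linalg.norm(k[:,:2]-[.563,-.052],axis=1)<.075;k=k[g]
cc=k[:,:2].mean(0);_,_,vt=np.linalg.svd(k[:,:2]-cc);d=vt[0];d=d if d[1]>0 else -d
s=(k[:,:2]-cc)@d;print('tube',len(k),cc,'z',np.percentile(k[:,2],[5,50,95]),'dir deg',np.degrees(np.arctan2(d[1],d[0])),'s',s.min(),s.max(),'mid',cc+d*(s.min()+s.max())/2)
r=P[B&(P[...,2]>.066)&(P[...,2]<.082)][:,:2];r=r[np.linalg.norm(r-[.563,-.052],axis=1)<.07]
f=lambda p:np.linalg.norm(r-p[:2],axis=1)-p[2]
from scipy.optimize import least_squares
print('rim',least_squares(f,[.563,-.052,.05],loss='soft_l1',f_scale=.002).x,len(r))
E
python3 fit.py | sed -n '/-----/,$p'
```

```text
-----
rack o [0.54065654 0.41058312 0.        ]
hook pts x [-0.04652551 -0.03154022 -0.01254857] y [-0.06997734 -0.06219872  0.01581658  0.09948755  0.10788136] z [0.21445755 0.23614576 0.26639563]
high 101 [[-0.012, 0.104, 0.267], [-0.013, 0.098, 0.267], [-0.012, 0.095, 0.267], [-0.015, 0.092, 0.269], [-0.015, 0.089, 0.269], [-0.014, 0.086, 0.268], [-0.012, 0.104, 0.263], [-0.014, 0.098, 0.265], [-0.012, 0.096, 0.263], [-0.013, 0.092, 0.264], [-0.015, 0.089, 0.265], [-0.013, 0.087, 0.264], [-0.013, 0.096, 0.26], [-0.013, 0.093, 0.26], [-0.018, 0.089, 0.265], [-0.012, 0.084, 0.258], [-0.016, 0.102, 0.258], [-0.014, 0.099, 0.257], [-0.013, 0.096, 0.256], [-0.017, 0.093, 0.259], [-0.012, 0.021, 0.251], [-0.012, 0.097, 0.25], [-0.013, 0.094, 0.251], [-0.015, 0.091, 0.252], [-0.013, 0.088, 0.251], [-0.015, 0.085, 0.252], [-0.013, 0.038, 0.248], [-0.015, 0.035, 0.25], [-0.015, 0.032, 0.25], [-0.017, 0.029, 0.252], [-0.016, 0.026, 0.251], [-0.016, 0.023, 0.25], [-0.016, 0.021, 0.25], [-0.014, 0.103, 0.248], [-0.014, 0.1, 0.248], [-0.016, 0.097, 0.25], [-0.012, 0.095, 0.246], [-0.017, 0.091
[... 1245 characters left out ...]
5, 0.247], [-0.035, 0.032, 0.246], [-0.033, 0.029, 0.244], [-0.034, 0.024, 0.244], [-0.039, -0.056, 0.245], [-0.045, -0.065, 0.251], [-0.042, -0.056, 0.244], [-0.046, -0.059, 0.248], [-0.046, -0.062, 0.248], [-0.042, -0.064, 0.244], [-0.046, -0.059, 0.243], [-0.046, -0.061, 0.243]]
tray rim x [-0.19973515 -0.19558186 -0.15975652] y [-0.15920564 -0.15666891  0.12496506  0.12598003]
shelf x [-0.06359348 -0.05950905 -0.05810496] y [-0.13558696 -0.13359508  0.12839276  0.13431366]
tube 229 [ 0.56131887 -0.05143486] z [0.16054107 0.1696327  0.1747396 ] dir deg 109.76358833251344 s -0.05572304950258876 0.055344303052033285 mid [ 0.56138291 -0.05161308]
rim [ 0.56322993 -0.05078517  0.0467415 ] 206
```

```bash
python3 - <<'E'
from h import *
r=np.load('rack.npz');c=load('scene0');Q=(pts(c)-r['o'])@r['R']
k=Q[(abs(Q[...,2]-.236)<.005)&(Q[...,0]<-.012)&(Q[...,0]>-.07)&(Q[...,1]<.05)&(Q[...,1]>-.08)]
for a in np.arange(-.07,.04,.01):
    s=k[(k[:,1]>=a)&(k[:,1]<a+.01)]
    if len(s): print(round(a+.005,3),len(s),s[:,0].min().round(4),s[:,0].max().round(4),s[:,0].mean().round(4),s[:,2].mean().round(4))
# post top & base pixel by expected positions
for x in(-.026,-.04):
  print(x,proj(c,r['o']+r['R']@np.array([x,-.062,.263])),proj(c,r['o']+r['R']@np.array([x,-.062,.235])))
im=c['color'][165:200,200:260];cv2.imwrite('pics/hk.png',cv2.resize(im,None,fx=12,fy=12,interpolation=cv2.INTER_NEAREST))
E
```

```text
-0.065 13 -0.0516 -0.0394 -0.0459 0.2362
-0.055 12 -0.0536 -0.0326 -0.0444 0.2356
-0.045 20 -0.0528 -0.0299 -0.0414 0.2354
-0.035 15 -0.0475 -0.0254 -0.0377 0.2348
-0.025 17 -0.0481 -0.0254 -0.0369 0.2351
-0.015 17 -0.0445 -0.0267 -0.0359 0.235
-0.005 15 -0.0456 -0.0242 -0.0346 0.2358
0.005 20 -0.0404 -0.0197 -0.0312 0.2346
0.015 15 -0.0391 -0.0219 -0.0303 0.2351
0.025 13 -0.0395 -0.0254 -0.0327 0.2365
0.035 4 -0.0332 -0.03 -0.0317 0.2354
-0.026 (np.float64(244.80245315628474), np.float64(169.52323471477754)) (np.float64(245.24548318901407), np.float64(176.08123868331737))
-0.04 (np.float64(244.841979571127), np.float64(172.98718708437843)) (np.float64(245.28708363260688), np.float64(179.53511666499398))
```

View pics/hk.png

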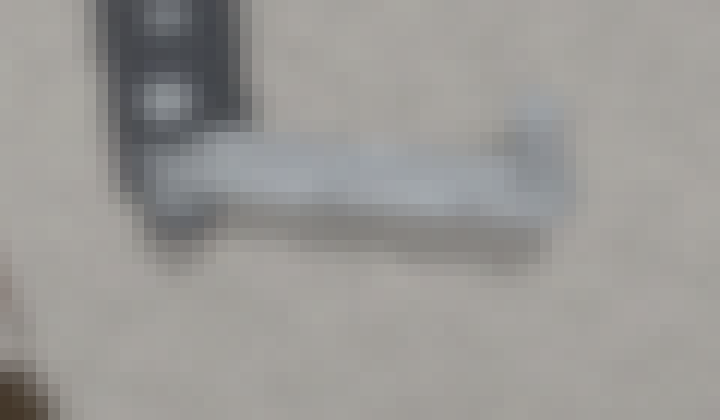

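The post sits at rack (-0.040,-0.061), so the hook is already about 0.15 rad out. The panel, basket tube and rim fits agree with the sizes given. I'll now work out the approach pose.

```bash
cat >> h.py <<'E'
_r=np.load('rack.npz');RO=_r['o'];RR=_r['R']
def r2w(p): return RO+RR@np.array(p,float)
def w2r(p): return RR.T@(np.array(p)-RO)
def Rp1(tilt):  # pinch post: x=t
    s,c=np.sin(tilt),np.cos(tilt); return RR@np.array([[0,c,s],[1,0,0],[0,s,-c]])
def Rp2(tilt,F=None): # pinch tube; x=(c,0,s) y=-t
    F=RR if F is None else F
    s,c=np.sin(tilt),np.cos(tilt); return F@np.array([[c,0,s],[0,-1,0],[s,0,-c]])
def cur():
    o=sensors.get_obs();return np.array(o['ee_pos']),rot(o['eef_rot']),o
def grasp2tcp(g,Rt,back=0): return np.array(g)-Rt[:,2]*(.078+back)
def plan(pt,Rt):
    p,Rc,o=cur();w=R.from_matrix(Rc.T@Rt).as_rotvec()
    print('t',round(o['time_s'],2),'q',o['qpos'].round(2),'grip',round(o['grip_width'],4),'F',o['force'].round(1))
    print('tcp rack',w2r(p).round(4),'grasp rack',w2r(p+Rc[:,2]*.078).round(4),'target tcp rack',w2r(pt).round(4),'world',np.round(pt,3))
    print('turn',w.round(4),'|w|',np.linalg.norm(w).round(3),'shift(cur axes) mm',(1e3*Rc.T@(pt-p)).round(1),'shift(target axes)',(1e3*Rt.T@(pt-p)).round(1))
E
cat > p1.py <<'E'
from h import *
import sys
post=r2w([-.040,-.061,.257]);Rt=Rp1(np.radians(40))
plan(grasp2tcp(post,Rt,float(sys.argv[1])),Rt)
E
python3 p1.py .10
```

```text
t 0.15 q [ 1.04  0.3   1.52 -0.    1.32 -0.07] grip 0.0941 F [ 0.1 -0.  -0.6]
tcp rack [-0.1481  0.2655  0.3022] grasp rack [-0.1482  0.2655  0.2242] target tcp rack [-0.1544 -0.061   0.3934] world [0.476 0.258 0.393]
turn [-0.6023  0.4398 -1.2062] |w| 1.418 shift(cur axes) mm [-105.7  309.   -91. ] shift(target axes) [-326.5   53.7  -73.9]
```

Request:
{"name": "move_arm", "arguments": {
  "rows": "0 0 0 -0.0502 0.0367 -0.1005;0 0 0 -0.0502 0.0367 -0.1005;0 0 0 -0.0502 0.0367 -0.1005;0 0 0 -0.0502 0.0367 -0.1005;0 0 0 -0.0502 0.0367 -0.1005;0 0 0 -0.0502 0.0367 -0.1005;0 0 0 -0.0502 0.0367 -0.1005;0 0 0 -0.0502 0.0367 -0.1005;0 0 0 -0.0502 0.0367 -0.1005;0 0 0 -0.0502 0.0367 -0.1005;0 0 0 -0.0502 0.0367 -0.1005;0 0 0 -0.0502 0.0367 -0.1005",
  "grip": 0
}}

```text
time_s: 1.65
ee_pos: [0.2468, 0.4906, 0.2996]
eef_rot: [2.429, 0.017, 2.404]
force: [0.7, -0.2, 0.6]
grip_width: 0.047
```

```bash
python3 p1.py .10
```

```text
t 1.65 q [ 1.1   0.1   1.87 -0.38  0.51 -1.04] grip 0.047 F [ 0.7 -0.2  0.6]
tcp rack [-0.1489  0.2657  0.2996] grasp rack [-0.098   0.2667  0.2406] target tcp rack [-0.1544 -0.061   0.3934] world [0.476 0.258 0.393]
turn [ 0.0144 -0.0129  0.0411] |w| 0.045 shift(cur axes) mm [-327.7   43.7  -78.8] shift(target axes) [-326.7   56.   -75.3]
```

Rotation tracks well. Now I'll translate to the pregrasp pose.

Request:
{"name": "move_arm", "arguments": {
  "rows": "-36 5 -8 0.0018 -0.0016 0.005;-36 5 -8 0.0018 -0.0016 0.005;-36 5 -8 0.0018 -0.0016 0.005;-36 5 -8 0.0018 -0.0016 0.005;-36 5 -8 0.0018 -0.0016 0.005;-36 5 -8 0.0018 -0.0016 0.005;-36 5 -8 0.0018 -0.0016 0.005;-36 5 -8 0.0018 -0.0016 0.005;-36 6 -8 0 0 0;0 0 0 0 0 0"
}}

```text
time_s: 2.9
ee_pos: [0.4801, 0.2526, 0.3884]
eef_rot: [2.445, 0.001, 2.368]
force: [0.2, -0.7, 0.0]
grip_width: 0.0471
```

```bash
python3 p1.py .10; python3 - <<'E'
from h import *
shot('wrist','w1');shot('scene','s1')
E
```

```text
t 2.9 q [ 0.32  0.01  1.75  0.43  0.79 -2.26] grip 0.0471 F [ 0.2 -0.7  0. ]
tcp rack [-0.1551 -0.0676  0.3884] grasp rack [-0.105  -0.0675  0.3285] target tcp rack [-0.1544 -0.061   0.3934] world [0.476 0.258 0.393]
turn [-0.0014 -0.0014  0.0035] |w| 0.004 shift(cur axes) mm [ 6.6  3.8 -3.4] shift(target axes) [ 6.6  3.7 -3.4]
```

View pics/w1.png

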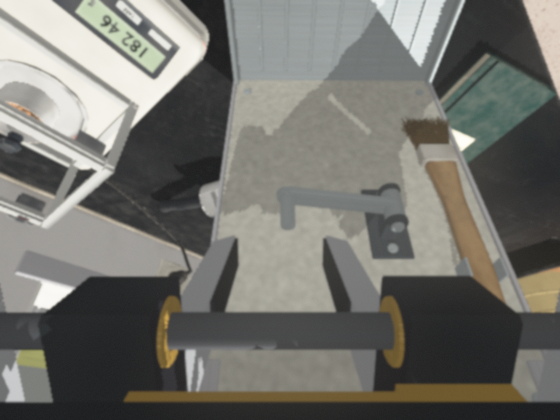

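View pics/s1.png

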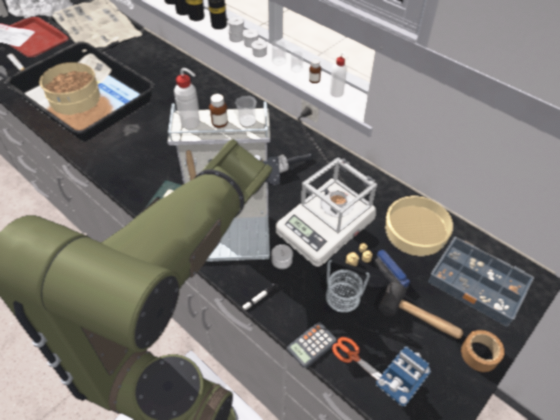

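The wrist view shows the hinge at (395,200), the bar running left to the post base at (287,190), and the post top at about (288,224), with free space around it. I'll cast rays for the post top.

```bash
python3 - <<'E'
from h import *
c=load('w1')
im=c['color'][170:250,260:420];cv2.imwrite('pics/w1c.png',cv2.resize(im,None,fx=5,fy=5,interpolation=cv2.INTER_CUBIC))
P=pts(c)
for u,v in [(288,224),(287,215),(340,200),(290,195),(375,205),(300,130)]: print(u,v,w2r(P[v,u]).round(4))
print(w2r(onz(c,288,226,.263)),w2r(onz(c,288,218,.263)))
print('folded/0.15 post predicted',proj(c,r2w([-.040,-.061,.263])))
E
```

```text
288 224 [-0.0422 -0.0614  0.262 ]
287 215 [-0.0454 -0.0622  0.2558]
340 200 [-0.0371 -0.0182  0.2348]
290 195 [-0.0443 -0.0595  0.2354]
375 205 [-0.0301  0.0123  0.2346]
300 130 [ 0.0008 -0.0449  0.1058]
[-0.04102936 -0.06140188  0.263     ] [-0.05184209 -0.06163896  0.263     ]
folded/0.15 post predicted (np.float64(288.4942907265443), np.float64(226.73529763127829))
```

View pics/w1c.png

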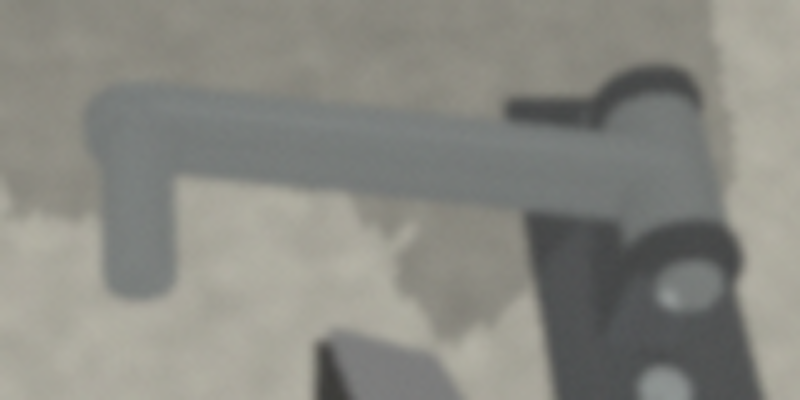

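Request:
{"name": "move_arm", "arguments": {
  "rows": "2 1 20 0 0 0;2 1 20 0 0 0;2 1 20 0 0 0;0.5 1 20 0 0 0;0 1 12 0 0 0;0 0 0 0 0 0"
}}

```text
time_s: 3.75
ee_pos: [0.5142, 0.3096, 0.3167]
eef_rot: [2.448, -0.001, 2.377]
force: [0.5, -0.1, 0.2]
grip_width: 0.0468
```

```bash
sed -i 's/.257\]/.259]/' p1.py; python3 p1.py 0; python3 - <<'E'
from h import *
shot('wrist','w2')
E
```

```text
t 3.75 q [ 0.41  0.2   1.71  0.44  0.63 -2.25] grip 0.0468 F [ 0.5 -0.1  0.2]
tcp rack [-0.0906 -0.0519  0.3167] grasp rack [-0.0407 -0.0512  0.2567] target tcp rack [-0.0901 -0.061   0.3188] world [0.521 0.304 0.319]
turn [-0.0047 -0.0085  0.0092] |w| 0.013 shift(cur axes) mm [-9.1  1.6 -1.4] shift(target axes) [-9.1  1.7 -1.3]
```

View pics/w2.png

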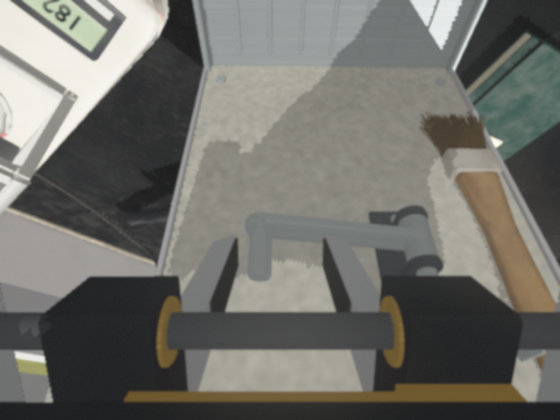

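The post (260,270) lies between the fingers but nearer the left one. I'll correct by -9 mm, then close.

Request:
{"name": "move_arm", "arguments": {
  "rows": "-5 1 -1 0 -0.004 0.004;-4 0.7 0 0 -0.004 0.004;0 0 0 0 0 0"
}}

```text
time_s: 4.18
ee_pos: [0.5214, 0.3028, 0.321]
eef_rot: [2.445, 0.002, 2.365]
force: [0.1, 0.2, -0.2]
grip_width: 0.0473
```

```bash
python3 p1.py 0
```

```text
t 4.17 q [ 0.39  0.2   1.7   0.43  0.63 -2.24] grip 0.0473 F [ 0.1  0.2 -0.2]
tcp rack [-0.0904 -0.0618  0.321 ] grasp rack [-0.0403 -0.062   0.2611] target tcp rack [-0.0901 -0.061   0.3188] world [0.521 0.304 0.319]
turn [-0.0018  0.0015  0.0009] |w| 0.003 shift(cur axes) mm [ 0.8 -1.2  1.8] shift(target axes) [ 0.8 -1.2  1.8]
```

Request:
{"name": "move_arm", "arguments": {
  "rows": "0.5 -1 1.5 0 0 0;0 0 0 0 0 0;0 0 0 0 0 0;0 0 0 0 0 0;0 0 0 0 0 0",
  "grip": -1,
  "newtons": 15
}}

```text
time_s: 4.8
ee_pos: [0.5212, 0.3031, 0.3192]
eef_rot: [2.445, 0.002, 2.364]
force: [0.2, -0.9, 0.4]
grip_width: 0.0113
```

```bash
python3 p1.py 0; python3 - <<'E'
from h import *
shot('wrist','w3')
# arc: waypoints in tool axes (tilt 40), rack displacement -> tool x=t, y=(c n + s z), z=(s n - c z)
p,Rc,o=cur();g=w2r(p+Rc[:,2]*.078)
pv=np.array([-.027,.030]);a0=np.arctan2(-(g[0]-pv[0]),-(g[1]-pv[1]));print('a0',a0,'r',np.hypot(*(g[:2]-pv)))
A=np.linspace(a0,np.pi/2,13)
prev=None
for a in A:
    q=pv+.092*np.array([-np.sin(a),-np.cos(a)])
    if prev is not None:
        d=np.array([*(q-prev),0]);print(round(a,2),(1e3*Rc.T@(RR@d)).round(1))
    prev=q
E
```

```text
t 4.8 q [ 0.39  0.2   1.7   0.44  0.63 -2.25] grip 0.0113 F [ 0.2 -0.9  0.4]
tcp rack [-0.0903 -0.0615  0.3192] grasp rack [-0.0403 -0.0616  0.2594] target tcp rack [-0.0901 -0.061   0.3188] world [0.521 0.304 0.319]
turn [-0.0015  0.0019  0.0008] |w| 0.003 shift(cur axes) mm [ 0.5 -0.2  0.5] shift(target axes) [ 0.5 -0.2  0.5]
a0 0.14386188381510878 r 0.09253249308191484
0.26 [ 2.2 -8.2 -6.9]
0.38 [ 3.5 -8.  -6.7]
0.5 [ 4.7 -7.6 -6.4]
0.62 [ 5.8 -7.1 -6. ]
0.74 [ 6.9 -6.5 -5.5]
0.86 [ 7.8 -5.8 -4.9]
0.98 [ 8.7 -5.1 -4.3]
1.1 [ 9.4 -4.3 -3.6]
1.21 [10.  -3.4 -2.9]
1.33 [10.5 -2.4 -2.1]
1.45 [10.8 -1.5 -1.3]
1.57 [10.9 -0.5 -0.4]
```

View pics/w3.png

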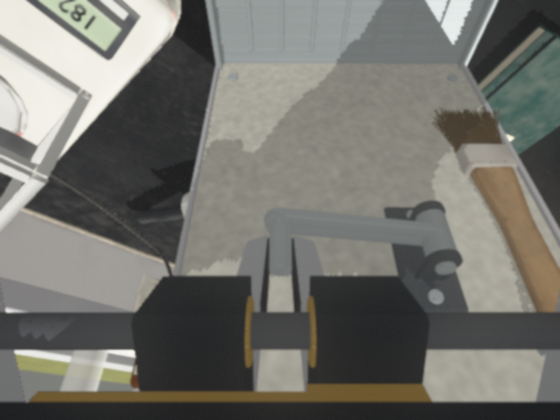

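The post is pinched (opening 11.3 mm against a 12 mm post). I'll swing the first half of the arc.

Request:
{"name": "move_arm", "arguments": {
  "rows": "2 -8 -7 0 0 0;3.5 -8 -6.7 0 0 0;4.7 -7.6 -6.4 0 0 0;5.8 -7 -6 0 0 0;7 -6.5 -5.5 0 0 0;8 -5.8 -5 0 0 0"
}}

```text
time_s: 5.6
ee_pos: [0.4553, 0.2829, 0.3192]
eef_rot: [2.445, 0.002, 2.363]
force: [3.7, 2.6, -2.8]
grip_width: 0.0116
```

```bash
cat > arc.py <<'E'
from h import *
import sys
N=int(sys.argv[1])
p,Rc,o=cur();g=w2r(p+Rc[:,2]*.078)
pv=np.array([-.027,.030]);a0=np.arctan2(-(g[0]-pv[0]),-(g[1]-pv[1]));print('t',o['time_s'],'q',o['qpos'].round(2),'grip',o['grip_width'],'F',o['force'].round(1),'g',g.round(4),'a0',a0,'r',np.hypot(*(g[:2]-pv)))
print('turn',R.from_matrix(Rc.T@Rp1(np.radians(40))).as_rotvec().round(3))
prev=g
for a in np.linspace(a0,np.pi/2,N+1)[1:]:
    q=np.array([*(pv+.092*np.array([-np.sin(a),-np.cos(a)])),.259]);print(round(a,2),(1e3*Rc.T@(RR@(q-prev))).round(1));prev=q
E
python3 arc.py 6
```

```text
t 5.6 q [ 0.41  0.05  1.87  0.43  0.6  -2.23] grip 0.011618108801012031 F [ 3.7  2.6 -2.8] g [-0.1009 -0.0289  0.2594] a0 0.8980001123145359 r 0.09445989891942592
turn [-0.002  0.002  0.   ]
1.01 [ 9.9 -3.4 -2.3]
1.12 [ 9.  -3.8 -3.2]
1.23 [ 9.5 -3.  -2.6]
1.35 [ 9.9 -2.2 -1.9]
1.46 [10.2 -1.3 -1.1]
1.57 [10.3 -0.4 -0.4]
```

Request:
{"name": "move_arm", "arguments": {
  "rows": "9.5 -3.6 -2.6 0 0 0;9 -3.8 -3.2 0 0 0;9.5 -3 -2.6 0 0 0;10 -2.2 -1.9 0 0 0;10 -1.3 -1.1 0 0 0;9 -0.4 -0.4 0 0 0"
}}

```text
time_s: 6.35
ee_pos: [0.3979, 0.3091, 0.3196]
eef_rot: [2.445, 0.006, 2.362]
force: [17.5, -18.8, -1.2]
grip_width: 0.0115
```

```bash
python3 arc.py 1;python3 - <<'E'
from h import *
shot('wrist','w4')
E
```

```text
t 6.35 q [ 0.53 -0.03  1.96  0.31  0.56 -2.04] grip 0.01149561384941628 F [ 17.5 -18.8  -1.2] g [-0.1225  0.0302  0.2598] a0 1.5726072653478014 r 0.09545998828244937
turn [-0.002  0.006  0.001]
1.57 [-0.2  2.2  2.8]
```

View pics/w4.png

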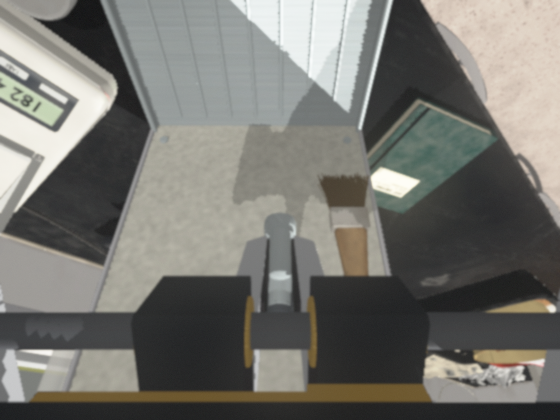

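A 25 N reaction along rack -y at angle 1.57 rad means the hook is at its stop, square out. I'll ease off, release and back away along the tool axis.

Request:
{"name": "move_arm", "arguments": {
  "rows": "-1 0 0 0 0 0;0 0 0 0 0 0"
}}

```text
time_s: 6.65
ee_pos: [0.398, 0.3087, 0.3196]
eef_rot: [2.444, 0.008, 2.361]
force: [7.6, -5.0, -3.2]
grip_width: 0.0113
```

Request:
{"name": "move_arm", "arguments": {
  "rows": "0 0 0 0 0 0;0 0 0 0 0 0;0 0 0 0 0 0;0 0 -15 0 0 0;0 0 -25 0 0 0;0 0 -30 0 0 0;0 0 -30 0 0 0;0 0 0 0 0 0",
  "grip": -0.3
}}

```text
time_s: 7.65
ee_pos: [0.3484, 0.2618, 0.4017]
eef_rot: [2.442, 0.008, 2.363]
force: [0.4, 0.2, 0.1]
grip_width: 0.0326
```

```bash
python3 - <<'E'
from h import *
c=shot('wrist','w5');P=pts(c);Q=(P-RO)@RR
k=Q[(abs(Q[...,2]-.235)<.006)&(Q[...,0]<-.04)&(Q[...,0]>-.14)&(abs(Q[...,1]-.03)<.03)]
for a in np.arange(-.13,-.03,.01):
    s=k[(k[:,0]>=a)&(k[:,0]<a+.01)]
    if len(s): print(round(a+.005,3),len(s),'y',np.percentile(s[:,1],[5,50,95]).round(4),s[:,2].mean().round(4))
k=Q[(Q[...,2]>.245)&(Q[...,2]<.27)&(Q[...,0]<-.09)&(Q[...,0]>-.14)&(abs(Q[...,1]-.03)<.03)];print('post',len(k),np.median(k,0) if len(k) else '')
p,Rc,o=cur();print(w2r(p),o['force'],o['time_s'],o['grip_width'],o['qpos'].round(2))
E
```

```text
-0.125 212 y [0.0226 0.0295 0.0362] 0.2346
-0.115 60 y [0.0207 0.0295 0.038 ] 0.2351
-0.105 36 y [0.0212 0.0364 0.0382] 0.2341
-0.095 35 y [0.0209 0.0365 0.0384] 0.2341
-0.085 27 y [0.0206 0.0366 0.0385] 0.2339
-0.075 37 y [0.0214 0.0349 0.0377] 0.2343
-0.065 101 y [0.0221 0.03   0.0378] 0.2343
-0.055 93 y [0.0215 0.029  0.037 ] 0.2344
-0.045 90 y [0.0216 0.0294 0.0377] 0.2343
post 330 [-0.12117428  0.02967901  0.25641624]
[-0.2405001   0.03277938  0.40044298] [-0.47317066  0.43562719 -0.17996892] 7.7 0.03334508210045581 [ 0.48 -0.27  1.97  0.27  0.79 -2.01]
```

View pics/w5.png

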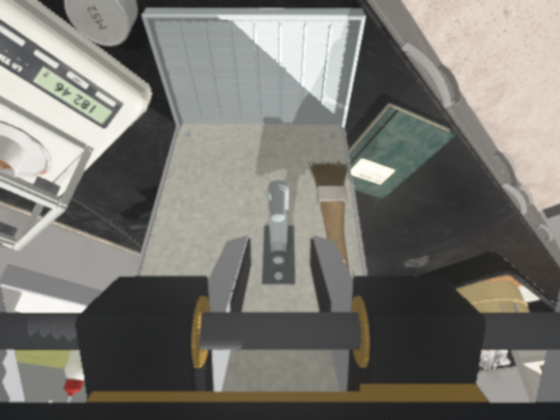

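Measured bar centreline is y≈0.0295 along its whole length, so the hook is square. Next, the basket grasp.

```bash
cat > p2.py <<'E'
from h import *
import sys
yaw=np.radians(20);F=R.from_euler('z',yaw).as_matrix()
mid=np.array([.5625,-.0515,.166]);g=mid-.030*F[:,1];Rt=Rp2(np.radians(45),F)
print('g',g);plan(grasp2tcp(g,Rt,float(sys.argv[1])),Rt)
E
python3 p2.py .12
```

```text
g [ 0.5727606  -0.07969078  0.166     ]
t 7.7 q [ 0.48 -0.27  1.97  0.27  0.79 -2.01] grip 0.0333 F [-0.5  0.4 -0.2]
tcp rack [-0.2405  0.0328  0.4004] grasp rack [-0.1904  0.0323  0.3407] target tcp rack [-0.4535 -0.3063  0.306 ] world [ 0.441 -0.128  0.306]
turn [-0.3115 -0.1724  1.8881] |w| 1.921 shift(cur axes) mm [-338.8 -225.   -62.3] shift(target axes) [-99.5 397.8  34. ]
```

Request:
{"name": "move_arm", "arguments": {
  "rows": "0 0 -15 -0.0223 -0.0123 0.135;0 0 -15 -0.0223 -0.0123 0.135;0 0 0 -0.0223 -0.0123 0.135;0 0 0 -0.0223 -0.0123 0.135;0 0 0 -0.0223 -0.0123 0.135;0 0 0 -0.0223 -0.0123 0.135;0 0 0 -0.0223 -0.0123 0.135;0 0 0 -0.0223 -0.0123 0.135;0 0 0 -0.0223 -0.0123 0.135;0 0 0 -0.0223 -0.0123 0.135;0 0 0 -0.0223 -0.0123 0.135;0 0 0 -0.0223 -0.0123 0.135;0 0 0 -0.0223 -0.0123 0.135;0 0 0 -0.0223 -0.0123 0.135"
}}

```text
time_s: 9.45
ee_pos: [0.3368, 0.252, 0.4082]
eef_rot: [-3.096, -0.757, 0.269]
force: [0.7, 0.3, -0.6]
grip_width: 0.0327
```

```bash
python3 p2.py .12
```

```text
g [ 0.5727606  -0.07969078  0.166     ]
t 9.45 q [ 0.64 -0.32  2.   -0.31  0.75  0.5 ] grip 0.0327 F [ 0.7  0.3 -0.6]
tcp rack [-0.256   0.0342  0.4082] grasp rack [-0.2079  0.0104  0.3516] target tcp rack [-0.4535 -0.3063  0.306 ] world [ 0.441 -0.128  0.306]
turn [ 0.0102  0.027  -0.0584] |w| 0.065 shift(cur axes) mm [-70.2 396.6  56.1] shift(target axes) [-94.7 392.3  49.9]
```

Request:
{"name": "move_arm", "arguments": {
  "rows": "-8 36 4.5 0.001 0.0025 -0.0055;-8 36 4.5 0.001 0.0025 -0.0055;-8 36 4.5 0.001 0.0025 -0.0055;-8 36 4.5 0.001 0.0025 -0.0055;-8 36 4.5 0.001 0.0025 -0.0055;-8 36 4.5 0.001 0.0025 -0.0055;-8 36 4.5 0.001 0.0025 -0.0055;-8 36 4.5 0.001 0.0025 -0.0055;-8 36 4.5 0.001 0.0025 -0.0055;-9 36 4.5 0.001 0.0025 -0.0055;-9 36 4.5 0 0 0;0 0 0 0 0 0",
  "grip": 0
}}

```text
time_s: 10.95
ee_pos: [0.4359, -0.1419, 0.2858]
eef_rot: [-3.123, -0.772, 0.331]
force: [-0.5, 1.0, 0.7]
grip_width: 0.0469
```

```bash
python3 p2.py .12;python3 - <<'E'
from h import *
shot('wrist','w6')
E
```

```text
g [ 0.5727606  -0.07969078  0.166     ]
t 10.95 q [-0.62 -0.03  2.06  0.89  0.84 -1.48] grip 0.0469 F [-0.5  1.   0.7]
tcp rack [-0.4675 -0.3126  0.2858] grasp rack [-0.4181 -0.3356  0.2299] target tcp rack [-0.4535 -0.3063  0.306 ] world [ 0.441 -0.128  0.306]
turn [-0.0057  0.0135 -0.0132] |w| 0.02 shift(cur axes) mm [ 21.  -12.   -7.5] shift(target axes) [ 21.3 -11.6  -7.3]
```

View pics/w6.png

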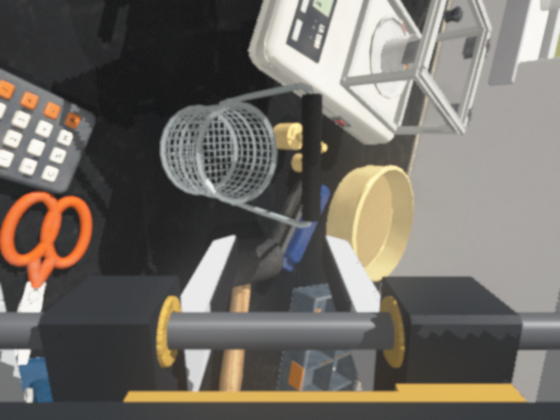

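The wrist view shows the black tube as a vertical strip at column ~313, rows 93–222, parallel to the tool y axis. I'll refine its pose from the depth.

```bash
python3 - <<'E'
from h import *
c=load('w6');P=pts(c);g=c['color'].max(-1)
U,V=np.meshgrid(np.arange(560),np.arange(420))
m=(P[...,2]>.145)&(P[...,2]<.185)&(g<60)&(U>280)&(U<345)&(V>80)&(V<235)
k=P[m];k=k[np.linalg.norm(k[:,:2]-[.5625,-.0515],axis=1)<.07]
cc=k[:,:2].mean(0);_,_,vt=np.linalg.svd(k[:,:2]-cc);d=vt[0];d=d if d[1]>0 else -d;s=(k[:,:2]-cc)@d
print(len(k),cc,np.degrees(np.arctan2(d[1],d[0])),np.percentile(s,[0,1,50,99,100]),'mid',cc+d*(s.min()+s.max())/2,'z',np.percentile(k[:,2],[2,50,98]))
e=np.cross([*d,0],[0,0,1]) # x_b
print('perp range',np.percentile((k[:,:2]-cc)@e[:2],[2,98]))
# mask pixel centre at rows -> ray on z=.165
for v in range(95,225,20):
    us=np.where(m[v])[0]; 
    if len(us): print(v,us.min(),us.max(),onz(c,(us.min()+us.max())/2,v,.165).round(4))
E
```

```text
2153 [ 0.55932873 -0.04691704] 109.3148892349352 [-0.05311513 -0.05131393  0.00055039  0.04284775  0.04442238] mid [ 0.56076633 -0.05101878] z [0.16091943 0.16944009 0.17313407]
perp range [-0.00351845  0.00761059]
95 305 318 [ 0.5484 -0.004   0.165 ]
115 302 321 [ 0.5537 -0.0178  0.165 ]
135 304 321 [ 0.5602 -0.0317  0.165 ]
155 303 321 [ 0.5652 -0.0465  0.165 ]
175 302 321 [ 0.5703 -0.0617  0.165 ]
195 302 318 [ 0.5743 -0.0775  0.165 ]
215 303 313 [ 0.5777 -0.0938  0.165 ]
```

```bash
sed -i 's/mid=.*;g=/mid=np.array([.5642,-.0515,.166]);g=/; s/radians(20)/radians(20.3)/' p2.py; python3 p2.py .05; python3 p2.py 0
```

```text
g [ 0.57460807 -0.07963667  0.166     ]
t 11.0 q [-0.62 -0.03  2.06  0.89  0.84 -1.48] grip 0.047 F [-0.3  0.5 -1.2]
tcp rack [-0.4669 -0.3117  0.2862] grasp rack [-0.4175 -0.3347  0.2303] target tcp rack [-0.4077 -0.3293  0.2565] world [ 0.49  -0.111  0.257]
turn [-0.0026  0.0132 -0.0161] |w| 0.021 shift(cur axes) mm [22.9 -9.4 63.9] shift(target axes) [22.2 -9.2 64.2]
g [ 0.57460807 -0.07963667  0.166     ]
t 11.0 q [-0.62 -0.03  2.06  0.89  0.84 -1.48] grip 0.047 F [-0.3  0.5 -1.2]
tcp rack [-0.4669 -0.3117  0.2862] grasp rack [-0.4175 -0.3347  0.2303] target tcp rack [-0.3757 -0.3444  0.2212] world [ 0.523 -0.099  0.221]
turn [-0.0026  0.0132 -0.0161] |w| 0.021 shift(cur axes) mm [ 23.5  -9.3 113.9] shift(target axes) [ 22.2  -9.2 114.2]
```

Request:
{"name": "move_arm", "arguments": {
  "rows": "12 -5 0 -0.001 0.005 -0.006;11 -4 10 -0.001 0.005 -0.006;0 0 20 0 0.003 -0.003;0 0 20 0 0 0;0 0 14 0 0 0;0 0 0 0 0 0"
}}

```text
time_s: 11.75
ee_pos: [0.4934, -0.1032, 0.2605]
eef_rot: [3.138, -0.79, 0.364]
force: [0.4, -0.1, 0.2]
grip_width: 0.0466
```

```bash
python3 p2.py 0
```

```text
g [ 0.57460807 -0.07963667  0.166     ]
t 11.75 q [-0.46  0.09  2.01  0.96  0.68 -1.48] grip 0.0466 F [ 0.4 -0.1  0.2]
tcp rack [-0.3996 -0.3264  0.2605] grasp rack [-0.3493 -0.3499  0.2056] target tcp rack [-0.3757 -0.3444  0.2212] world [ 0.523 -0.099  0.221]
turn [-0.0025 -0.0045  0.0065] |w| 0.008 shift(cur axes) mm [-7.4  6.1 48.4] shift(target axes) [-7.2  6.1 48.5]
```

Request:
{"name": "move_arm", "arguments": {
  "rows": "-7 5 4 0 -0.002 0.003;-2 2 12 0 -0.002 0.003;-1 1 14 0 0 0;-1 1 14 0 0 0;0 0 0 0 0 0"
}}

```text
time_s: 12.38
ee_pos: [0.52, -0.1037, 0.2196]
eef_rot: [-3.14, -0.786, 0.354]
force: [0.4, -0.3, -0.2]
grip_width: 0.0468
```

```bash
python3 p2.py 0;python3 - <<'E'
from h import *
shot('wrist','w7')
E
```

```text
g [ 0.57460807 -0.07963667  0.166     ]
t 12.38 q [-0.43  0.21  1.98  1.06  0.61 -1.58] grip 0.0468 F [ 0.4 -0.3 -0.2]
tcp rack [-0.3813 -0.3458  0.2196] grasp rack [-0.3313 -0.3692  0.1645] target tcp rack [-0.3757 -0.3444  0.2212] world [ 0.523 -0.099  0.221]
turn [-0.0015 -0.0008  0.    ] |w| 0.002 shift(cur axes) mm [ 4.2 -3.6  2. ] shift(target axes) [ 4.2 -3.6  2. ]
```

View pics/w7.png

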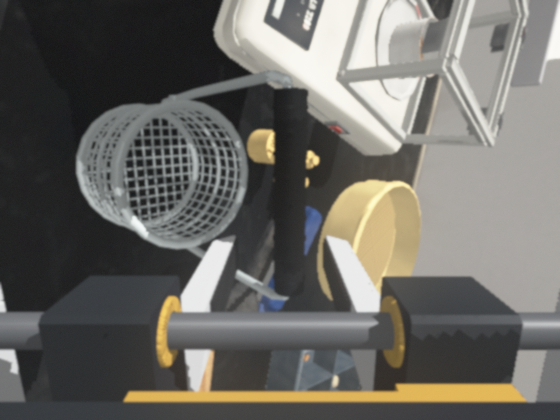

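```bash
python3 - <<'E'
from h import *
c=load('w7');K=c['mtx'];H=np.array(c['hand_eye'])
for p in [(0,0,.078),(0,.008,.078),(0,-.008,.078),(0,.02,.078),(0,.027,.078),(0,-.08,.078),(0,0,.097)]:
    q=np.linalg.inv(H)@np.array([*p,1]);print(p,K[0,0]*q[0]/q[2]+K[0,2],K[1,1]*q[1]/q[2]+K[1,2])
P=pts(c)
for v in range(95,300,25):
    u=np.where((c['color'][v].max(-1)<60)&(abs(P[v,:,2]-.168)<.02)&(abs(np.arange(560)-290)<40))[0]
    if len(u): print(v,u.min(),u.max(),onz(c,(u.min()+u.max())/2,v,.165).round(4), P[v,u].mean(0).round(4))
E
```

```text
(0, 0, 0.078) 280.2211656853052 265.8812728685026
(0, 0.008, 0.078) 280.2239841429725 280.56544275084923
(0, -0.008, 0.078) 280.2182832867039 250.8639705968077
(0, 0.02, 0.078) 280.22809651823644 301.9909258073558
(0, 0.027, 0.078) 280.2304338328741 314.16833957739425
(0, -0.08, 0.078) 280.1890645152159 98.63411479170583
(0, 0, 0.097) 280.18064446187344 252.00849250724846
95 274 305 [ 0.5485 -0.0058  0.165 ] [ 0.5451 -0.0075  0.1685]
120 274 307 [ 0.5531 -0.0158  0.165 ] [ 0.5493 -0.0173  0.1688]
145 276 306 [ 0.5575 -0.0264  0.165 ] [ 0.5529 -0.0277  0.1694]
170 274 306 [ 0.561  -0.0377  0.165 ] [ 0.5569 -0.0384  0.1688]
195 273 306 [ 0.565  -0.0492  0.165 ] [ 0.5611 -0.0495  0.1686]
220 274 303 [ 0.5688 -0.0611  0.165 ] [ 0.564  -0.061   0.1692]
245 274 302 [ 0.5731 -0.0734  0.165 ] [ 0.5688 -0.073   0.1686]
270 275 304 [ 0.5791 -0.0861  0.165 ] [ 0.5739 -0.0851  0.1692]
295 289 297 [ 0.587  -0.0994  0.165 ] [ 0.5791 -0.0972  0.1711]
```

Request:
{"name": "move_arm", "arguments": {
  "rows": "3 -2 1.5 0 0 0;2 -1.6 0.5 0 0 0;0 0 0 0 0 0"
}}

```text
time_s: 12.8
ee_pos: [0.5235, -0.0984, 0.2232]
eef_rot: [3.141, -0.788, 0.356]
force: [-0.6, -0.6, 0.4]
grip_width: 0.047
```

Request:
{"name": "move_arm", "arguments": {
  "rows": "0 0 0 0 0 0;0 0 0 0 0 0;0 0 0 0 0 0;0 0 0 0 0 0;0 0 0 0 0 0",
  "grip": -1,
  "newtons": 40
}}

```text
time_s: 13.42
ee_pos: [0.5233, -0.0987, 0.2234]
eef_rot: [3.141, -0.788, 0.356]
force: [-0.9, -0.4, 0.4]
grip_width: 0.015
```

```bash
python3 p2.py 0;python3 - <<'E'
from h import *
shot('wrist','w8');shot('scene','s8')
E
```

```text
g [ 0.57460807 -0.07963667  0.166     ]
t 13.43 q [-0.42  0.21  1.98  1.05  0.61 -1.56] grip 0.015 F [-0.9 -0.4  0.4]
tcp rack [-0.3754 -0.3446  0.2234] grasp rack [-0.3254 -0.3681  0.1683] target tcp rack [-0.3757 -0.3444  0.2212] world [ 0.523 -0.099  0.221]
turn [ 0.0001 -0.0021  0.0009] |w| 0.002 shift(cur axes) mm [-1.8 -0.1  1.3] shift(target axes) [-1.8 -0.1  1.3]
```

View pics/w8.png

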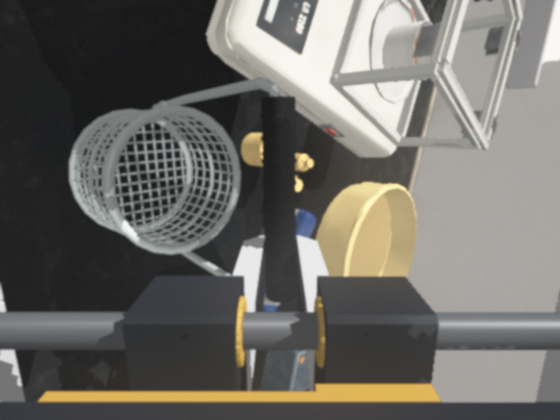

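The fingers closed on the tube at 15 mm (16 mm tube). I'll lift straight up.

Request:
{"name": "move_arm", "arguments": {
  "rows": "5 0 -5 0 0 0;10 0 -10 0 0 0;12 0 -12 0 0 0;14 0 -14 0 0 0;14 0 -14 0 0 0;14 0 -14 0 0 0;14 0 -14 0 0 0;0 0 0 0 0 0"
}}

```text
time_s: 14.52
ee_pos: [0.5219, -0.098, 0.3447]
eef_rot: [-3.14, -0.782, 0.355]
force: [0.4, -0.4, -3.4]
grip_width: 0.0149
```

```bash
cat > p3.py <<'E'
from h import *
import sys
Rt=Rp2(np.radians(45)); x,y,z=map(float,sys.argv[1:4])  # tube middle in rack coords
g=r2w([x,y-.030,z]); plan(grasp2tcp(g,Rt),Rt)
E
python3 p3.py -.24 .0295 .295
python3 - <<'E'
from h import *
shot('scene','s9')
c=load('scene0');P=pts(c)
for u,v in [(340,170),(283,220),(310,185),(330,200),(375,190)]: print(u,v,P[v,u].round(3))
E
```

```text
t 14.53 q [-0.42  0.04  1.85  0.76  0.8  -1.19] grip 0.0149 F [ 0.4 -0.4 -3.4]
tcp rack [-0.3758 -0.3432  0.3447] grasp rack [-0.326  -0.3665  0.2894] target tcp rack [-0.2952 -0.0005  0.3502] world [0.334 0.2   0.35 ]
turn [ 0.3087  0.0028 -0.311 ] |w| 0.438 shift(cur axes) mm [ -47.7 -344.5  -54.6] shift(target axes) [  60.9 -342.7   53.2]
340 170 [0.971 0.281 0.001]
283 220 [0.63  0.252 0.048]
310 185 [0.715 0.218 0.174]
330 200 [0.713 0.136 0.169]
375 190 [0.855 0.068 0.15 ]
```

View pics/s9.png

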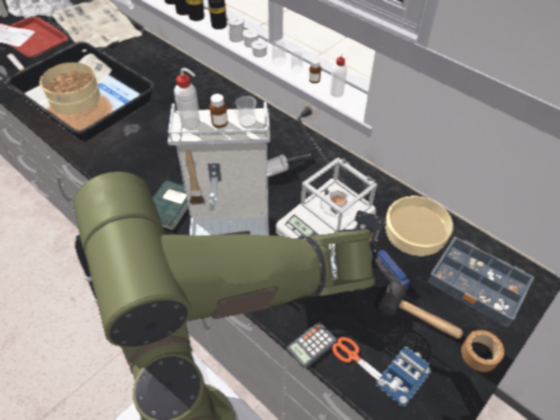

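The basket is held (3.4 N ≈ 0.35 kg). The hook is still out at (213,185) in the scene image. Now I'll carry and yaw it to a point in front of the rack.

Request:
{"name": "move_arm", "arguments": {
  "rows": "-4.5 -30 -5 0.031 0 -0.031;-3.4 -34 -4 0.031 0 -0.031;-2.3 -34 -3 0.031 0 -0.031;-1 -34 -1.5 0.031 0 -0.031;0 -34 -0.3 0.031 0 -0.031;1.2 -34 1 0.031 0 -0.031;2.3 -34 2 0.031 0 -0.031;3.4 -34 3 0.031 0 -0.031;4.6 -34 4 0.031 0 -0.031;5 -30 5 0.031 0 -0.031;0 0 0 0 0 0"
}}

```text
time_s: 15.95
ee_pos: [0.3386, 0.1968, 0.3364]
eef_rot: [-3.117, -0.769, 0.792]
force: [0.2, -0.4, -3.5]
grip_width: 0.0147
```

```bash
python3 p3.py -.20 .0295 .290
python3 - <<'E'
from h import *
shot('wrist','w10');shot('scene','s10')
E
```

```text
t 15.95 q [ 0.27 -0.35  2.19  0.61  0.71 -0.88] grip 0.0147 F [ 0.2 -0.4 -3.5]
tcp rack [-0.294  -0.0058  0.3364] grasp rack [-0.2398 -0.0039  0.2803] target tcp rack [-0.2552 -0.0005  0.3452] world [0.362 0.228 0.345]
turn [-0.0235  0.0163 -0.0016] |w| 0.029 shift(cur axes) mm [34.  -4.8 20.8] shift(target axes) [33.7 -5.3 21.3]
```

View pics/w10.png

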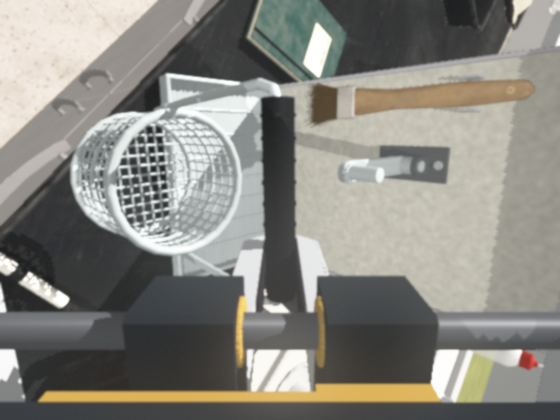

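View pics/s10.png

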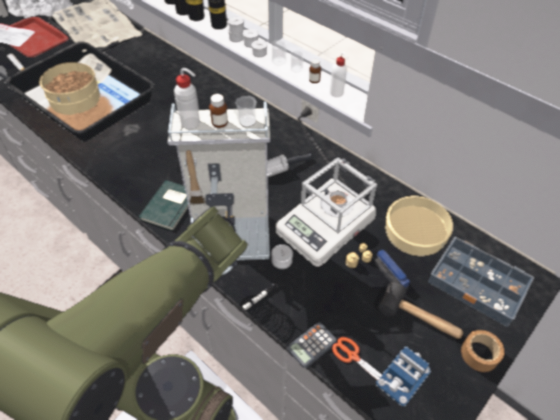

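The basket hangs the same in the hand as at the grasp. The hook (post at (365,172), bar to (410,165)) lies ahead, with its row near the middle of the tube. I'll straighten, then measure tube and hook in one view.

Request:
{"name": "move_arm", "arguments": {
  "rows": "10 -2 6 -0.008 0.005 0;12 -2 8 -0.008 0.006 0;11 -1 7 -0.007 0.005 0;0 0 0 0 0 0"
}}

```text
time_s: 16.55
ee_pos: [0.3659, 0.2269, 0.3445]
eef_rot: [-3.141, -0.785, 0.784]
force: [-0.3, -0.1, -2.9]
grip_width: 0.0149
```

```bash
python3 p3.py -.20 .0295 .290
cat > tm.py <<'E'
from h import *
import sys
c=shot('wrist',sys.argv[1]);P=pts(c);p,Rc,o=cur()
Lt=(P-p)@Rc  # tool coords
Q=(P-RO)@RR
g=c['color'].max(-1);U,V=np.meshgrid(np.arange(560),np.arange(420))
m=(g<70)&(abs(Lt[...,0])<.014)&(abs(Lt[...,2]-.075)<.02)&(V<260)
k=Q[m];cc=k.mean(0);_,_,vt=np.linalg.svd(k-cc,full_matrices=False);d=vt[0];d=d*np.sign(d[1]);s=(k-cc)@d
top=cc+d*s.max()
print('tube dir',d.round(4),'n',len(k),'left end',top.round(4),'tool y of left end',Lt[m][:,1].min().round(4),'-> mid',(top-.05*d).round(4))
h=Q[(abs(Q[...,2]-.235)<.005)&(Q[...,0]<-.035)&(Q[...,0]>-.14)&(abs(Q[...,1]-.03)<.025)&(g>60)]
print('bar y',np.percentile(h[:,1],[3,50,97]).round(4),len(h))
E
python3 tm.py w11
```

```text
t 16.55 q [ 0.35 -0.26  2.11  0.54  0.62 -0.77] grip 0.0149 F [-0.3 -0.1 -2.9]
tcp rack [-0.2535 -0.0041  0.3445] grasp rack [-0.1984 -0.0047  0.2894] target tcp rack [-0.2552 -0.0005  0.3452] world [0.362 0.228 0.345]
turn [ 0.0068 -0.     -0.007 ] |w| 0.01 shift(cur axes) mm [-0.7 -3.6 -1.6] shift(target axes) [-0.7 -3.6 -1.6]
tube dir [ 0.0235  0.9997 -0.0015] n 4531 left end [-0.1991  0.0763  0.2898] tool y of left end -0.0809 -> mid [-0.2002  0.0263  0.2899]
bar y [0.0215 0.0325 0.0383] 1075
```

View pics/w11.png

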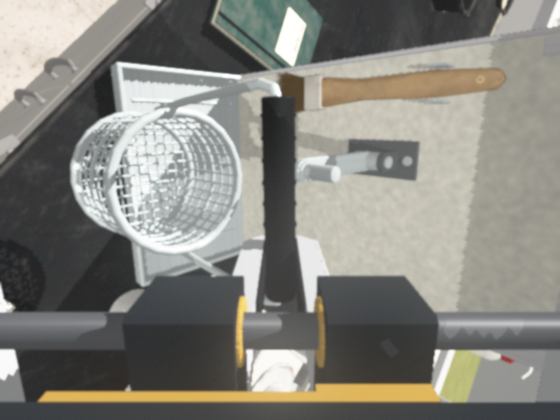

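Tube middle is at rack y=0.0263 and level, and the bar centre is at 0.030. I'll correct by -3.6 mm along tool y and start advancing over the post (tube bottom ≈18 mm above its top).

Request:
{"name": "move_arm", "arguments": {
  "rows": "3 -2 3 0.0035 0 -0.0035;7 -1.6 7 0.0035 0 -0.0035;10 0 10 0 0 0;10 0 10 0 0 0;10 0 10 0 0 0;0 0 0 0 0 0"
}}

```text
time_s: 17.35
ee_pos: [0.4056, 0.2723, 0.3439]
eef_rot: [-3.141, -0.785, 0.794]
force: [-1.0, -0.4, -2.8]
grip_width: 0.0154
```

```bash
python3 p3.py -.083 .0305 .288; python3 tm.py w12
```

```text
t 17.35 q [ 0.42 -0.11  1.99  0.5   0.57 -0.7 ] grip 0.0154 F [-1.  -0.4 -2.8]
tcp rack [-0.1932 -0.0006  0.3439] grasp rack [-0.1381 -0.0006  0.2887] target tcp rack [-0.1382  0.0005  0.3432] world [0.443 0.312 0.343]
turn [-0.0006  0.0007 -0.0002] |w| 0.001 shift(cur axes) mm [38.4 -1.1 39.5] shift(target axes) [38.4 -1.1 39.5]
tube dir [-0.0075  0.9998 -0.0178] n 4876 left end [-0.1401  0.0803  0.2888] tool y of left end -0.0807 -> mid [-0.1398  0.0303  0.2897]
bar y [0.0215 0.0317 0.0382] 1210
```

View pics/w12.png

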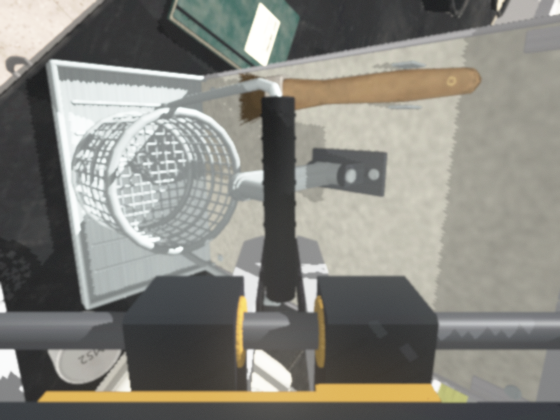

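The hook's post is passing under the middle of the tube (bar at row ~180, tube mid-row ~180). I'll continue inward.

Request:
{"name": "move_arm", "arguments": {
  "rows": "9 0 9 0 0 0;10 0 10 0 0 0;10 0 10 0 0 0;6 0 6 0 0 0;0 0 0 0 0 0"
}}

```text
time_s: 18.02
ee_pos: [0.4425, 0.3098, 0.3438]
eef_rot: [-3.141, -0.785, 0.793]
force: [-0.4, -0.6, -3.1]
grip_width: 0.0151
```

```bash
python3 p3.py -.083 .0305 .242; python3 tm.py w13;python3 - <<'E'
from h import *
shot('scene','s13')
E
```

```text
t 18.02 q [ 0.47  0.02  1.87  0.45  0.54 -0.63] grip 0.0151 F [-0.4 -0.6 -3.1]
tcp rack [-0.1407 -0.0006  0.3438] grasp rack [-0.0856 -0.0006  0.2886] target tcp rack [-0.1382  0.0005  0.2972] world [0.443 0.312 0.297]
turn [-0.0005  0.0008 -0.0005] |w| 0.001 shift(cur axes) mm [-31.2  -1.1  34.8] shift(target axes) [-31.2  -1.1  34.8]
tube dir [-0.0068  0.9998 -0.0169] n 5083 left end [-0.0874  0.0801  0.2886] tool y of left end -0.0806 -> mid [-0.087   0.0301  0.2895]
bar y [0.0215 0.0317 0.0383] 2793
```

View pics/w13.png

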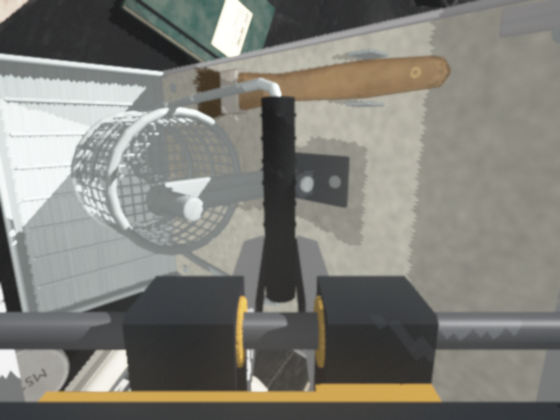

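View pics/s13.png

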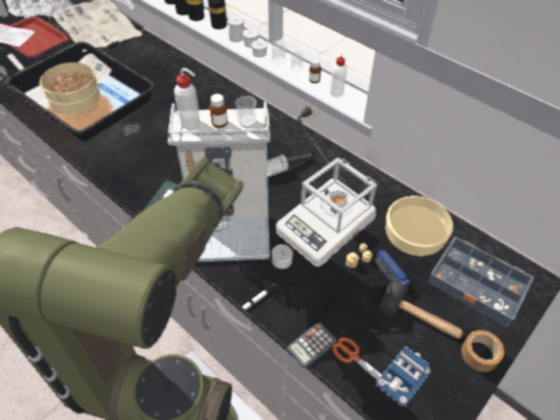

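The bar passes between tube and rim, with the tube over the seat (x=-0.087, y=0.030). I'll lower in two stages, watching the force.

Request:
{"name": "move_arm", "arguments": {
  "rows": "-4 -0.5 6 0 0 0;-7 0 7 0 0 0;-7 0 7 0 0 0;-5 0 6 0 0 0;-3 0 3.5 0 0 0;0 0 0 0 0 0"
}}

```text
time_s: 18.88
ee_pos: [0.4431, 0.311, 0.3015]
eef_rot: [-3.14, -0.784, 0.792]
force: [-0.2, -0.5, -3.1]
grip_width: 0.0148
```

```bash
python3 p3.py -.083 .0305 .243; python3 tm.py w14
```

```text
t 18.88 q [ 0.47  0.07  1.93  0.54  0.45 -0.73] grip 0.0148 F [-0.2 -0.5 -3.1]
tcp rack [-1.394e-01 -2.000e-04  3.015e-01] grasp rack [-8.430e-02 -2.000e-04  2.462e-01] target tcp rack [-0.1382  0.0005  0.2982] world [0.443 0.312 0.298]
turn [-0.      0.0013 -0.0011] |w| 0.002 shift(cur axes) mm [-1.4 -0.7  3.2] shift(target axes) [-1.4 -0.7  3.2]
tube dir [-0.0071  0.9999 -0.0124] n 4943 left end [-0.0863  0.0803  0.2466] tool y of left end -0.0805 -> mid [-0.0859  0.0303  0.2472]
bar y [0.0093 0.0319 0.0383] 3105
```

Request:
{"name": "move_arm", "arguments": {
  "rows": "-1 0 1.5 0 0 0;-1 0 1 0 0 0;0 0 0 0 0 0"
}}

```text
time_s: 19.3
ee_pos: [0.4438, 0.3116, 0.3005]
eef_rot: [3.141, -0.788, 0.793]
force: [-2.2, -1.6, 1.3]
grip_width: 0.0147
```

Fz went from -3.1 to +1.3 N, so the bar is now carrying the basket. I'll check the view, then release.

```bash
python3 tm.py w15
```

```text
tube dir [-0.024   0.9997  0.0059] n 4977 left end [-0.0865  0.0799  0.2474] tool y of left end -0.0803 -> mid [-0.0853  0.0299  0.2471]
bar y [0.009  0.0319 0.0383] 3164
```

View pics/w15.png

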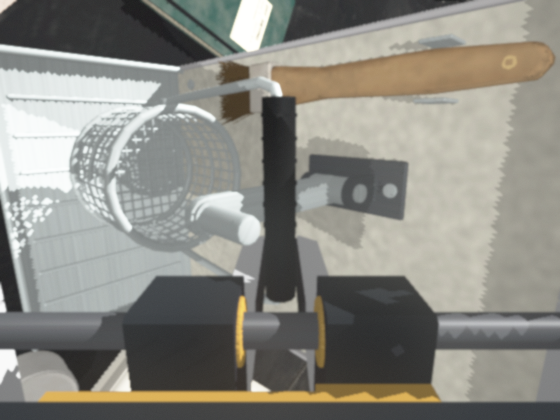

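The tube rests across the bar between post (240,225) and hinge (360,190). Releasing now.

Request:
{"name": "move_arm", "arguments": {
  "rows": "0 0 0 0 0 0;0 0 0 0 0 0;0 0 0 0 0 0;0 0 0 0 0 0",
  "grip": -0.1
}}

```text
time_s: 19.85
ee_pos: [0.4439, 0.3116, 0.3002]
eef_rot: [3.141, -0.788, 0.793]
force: [-0.3, 0.3, 0.7]
grip_width: 0.0419
```

```bash
python3 tm.py w16
```

```text
tube dir [-0.0223  0.9997 -0.006 ] n 4911 left end [-0.0864  0.0799  0.2468] tool y of left end -0.0804 -> mid [-0.0853  0.0299  0.2471]
bar y [0.0088 0.0316 0.0383] 3282
```

View pics/w16.png

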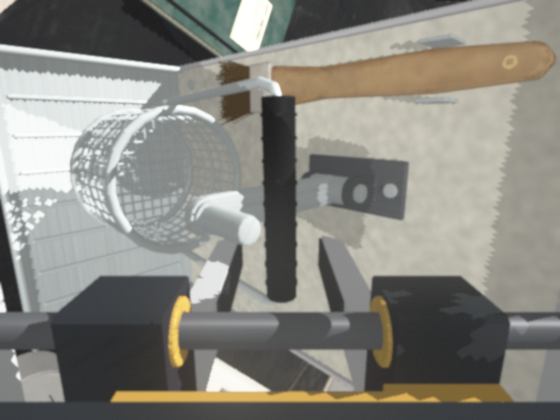

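The basket stays put, with the fingers clear on both sides. Retreating straight back along the tool axis.

Request:
{"name": "move_arm", "arguments": {
  "rows": "0 0 -8 0 0 0;0 0 -14 0 0 0;0 0 -20 0 0 0;0 0 -25 0 0 0;0 0 -30 0 0 0;0 0 -30 0 0 0;0 0 -30 0 0 0;0 0 0 0 0 0"
}}

```text
time_s: 20.9
ee_pos: [0.36, 0.2273, 0.4185]
eef_rot: [3.137, -0.792, 0.795]
force: [0.5, 0.4, -0.9]
grip_width: 0.0426
```

```bash
python3 - <<'E'
from h import *
p,Rc,o=cur();print(w2r(p),o['force'],o['time_s'])
shot('wrist','w17');shot('scene','s17');shot('top','t17')
E
```

```text
[-2.57322042e-01  3.72331015e-04  4.18549610e-01] [ 0.47727478  0.35945892 -0.91455056] 20.9
```

View pics/w17.png

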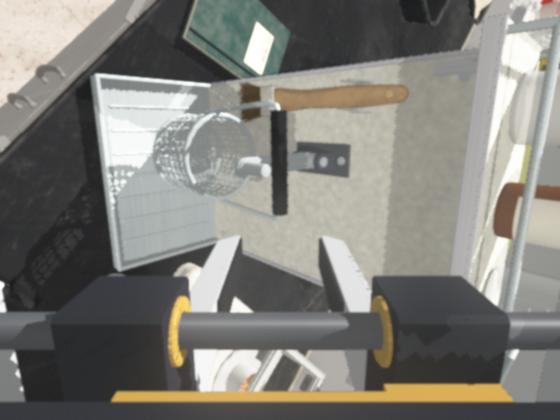

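View pics/s17.png

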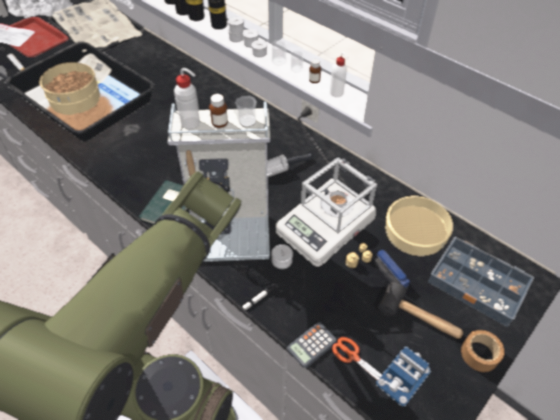

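The basket hangs from the hook over the tray. From this view I'll measure tube level, rim level and hook angle.

```bash
cat > fin.py <<'E'
from h import *
import sys
c=load(sys.argv[1]);P=pts(c);Q=(P-RO)@RR;g=c['color'].max(-1)
b=(Q[...,0]<-.03)&(Q[...,0]>-.15)&(abs(Q[...,1]-.03)<.1)
k=Q[b&(g<70)&(Q[...,2]>.23)&(Q[...,2]<.262)];cc=k.mean(0);_,_,vt=np.linalg.svd(k-cc,full_matrices=False);d=vt[0]*np.sign(vt[0][1]);s=(k-cc)@d
print('tube',len(k),'dir',d.round(4),'len',np.ptp(s).round(4),'mid',(cc+d*(s.max()+s.min())/2).round(4))
k=Q[b&(abs(Q[...,2]-.153)<.008)&(g>60)];k=k[np.linalg.norm(k[:,:2]-[-.083,.03],axis=1)<.065]
A=np.c_[k[:,:2],np.ones(len(k))];w=np.linalg.lstsq(A,k[:,2],rcond=None)[0];print('rim',len(k),'slopes',w[:2].round(4))
k=k
from scipy.optimize import least_squares
print('rim circle',least_squares(lambda p:np.linalg.norm(k[:,:2]-p[:2],axis=1)-p[2],[-.083,.03,.05],loss='soft_l1',f_scale=.002).x.round(4),'z',np.median(k[:,2]))
k=Q[b&(g>60)&(abs(Q[...,2]-.235)<.006)&(abs(Q[...,1]-.03)<.02)]
for a in np.arange(-.135,-.03,.015):
    s=k[(k[:,0]>=a)&(k[:,0]<a+.015)]
    if len(s)>5: print('bar',round(a+.0075,3),np.percentile(s[:,1],[5,95]).round(4),len(s))
k=Q[b&(g>60)&(Q[...,2]>.25)&(Q[...,2]<.268)&(abs(Q[...,1]-.03)<.02)];print('post',len(k),np.median(k,0))
E
python3 fin.py w17
```

```text
tube 1371 dir [-0.0154  0.9999 -0.0037] len 0.0968 mid [-0.0855  0.0308  0.2472]
rim 1217 slopes [ 0.0016 -0.004 ]
rim circle [-0.0816  0.0309  0.0468] z 0.15205826313026677
bar -0.128 [0.0232 0.0363] 160
bar -0.113 [0.0209 0.0383] 95
bar -0.098 [0.0323 0.0383] 86
bar -0.083 [0.015  0.0448] 98
bar -0.053 [0.0214 0.0378] 170
bar -0.038 [0.0218 0.0377] 194
post 317 [-0.11795226  0.02973935  0.2568803 ]
```

Request:
{"name": "move_arm", "arguments": {
  "rows": "0 10 -20 0 0 0;0 30 -10 0 0 0;0 40 0 0 0 0;0 40 0 0 0 0;0 40 0 0 0 0;0 40 0 0 0 0;0 40 0 0 0 0;0 40 0 0 0 0;0 0 0 0 0 0"
}}

```text
time_s: 22.18
ee_pos: [0.555, 0.0118, 0.4241]
eef_rot: [-3.124, -0.775, 0.782]
force: [-0.1, 0.8, 0.1]
grip_width: 0.0423
```

```bash
python3 - <<'E'
from h import *
p,Rc,o=cur();print(w2r(p),o['force'],o['time_s'])
c=shot('scene','s18')
cv2.imwrite('pics/s18c.png',cv2.resize(c['color'][90:270,160:310],None,fx=3.3,fy=3.3,interpolation=cv2.INTER_CUBIC))
E
python3 fin.py s18
```

```text
[-0.27435998 -0.2897599   0.42414512] [-0.13069379  0.82460361  0.08364867] 22.175
tube 121 dir [-2.840e-02  9.996e-01 -9.000e-04] len 0.0889 mid [-0.0869  0.0318  0.2476]
rim 74 slopes [-0.037  -0.0013]
rim circle [-0.0851  0.0312  0.0479] z 0.15182894544339287
bar -0.128 [0.0222 0.0361] 20
bar -0.113 [0.0221 0.0342] 7
bar -0.098 [0.0222 0.0273] 8
bar -0.083 [0.022  0.0446] 8
bar -0.068 [0.0213 0.0339] 6
bar -0.053 [0.0211 0.0379] 25
bar -0.038 [0.0214 0.0362] 22
post 38 [-0.11556216  0.03091982  0.25488102]
```

View pics/s18c.png

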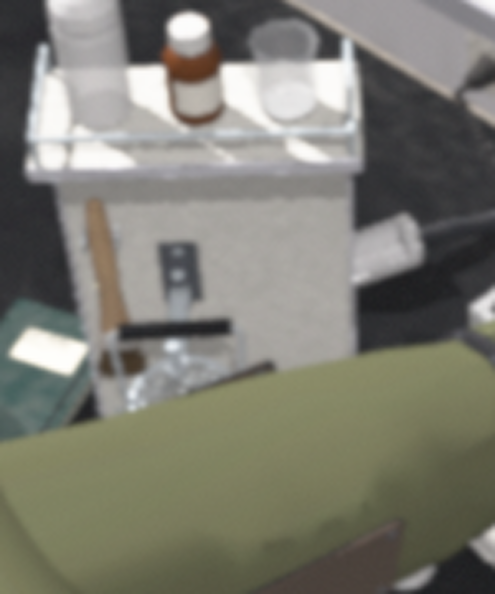

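The scene view shows the grip lying level across the hook at crop (175,328), with the basket below it. Handing in.

```bash
python3 - <<'E'
from h import *
print(ctrl.hand_in())
E
```

```text
the job is handed in; nothing more can be done
None
```

The hook is fully out, square to the panel, and the basket hangs level on it over the drip tray. I handed the job in after about 22 s of robot time, with no verdict reported.

**What I did:**
- **Hook:** It was already about 0.15 rad out. I pinched its post with the tool tilted 40° and swung it along its arc until a reaction of about 25 N showed it was against its stop. I then eased off and let go.
- **Basket:** I pinched the grip 30 mm off its middle with the tool tilted 45°, lifted straight up and carried it upright. I brought it in over the post and lowered it until the bar took the weight (vertical force went from −3.1 to +1.3 N). Then I opened the fingers and backed away.

**Last checks, in rack coordinates:**

| Item | Measured | Expected |
|---|---|---|
| Hook bar centreline | y ≈ 0.030 m along its length | 0.030 m (square) |
| Grip middle, y | 0.031 m | about 1 mm from the bar's centre |
| Grip middle, x | −0.0855 m | seat at about −0.083 m |
| Grip slope | under 0.3° | level |
| Rim slope, wrist view | under 0.3° | level |

The arm was clear of everything at the end.

**Disagreements:**
- The coarser scene camera gave a rim slope of about 2° from only 74 points. The wrist view used about 1,200 points, so I trusted that one.
- The grip lies 1 to 1.5° off exactly square to the bar.
- The last wide scene pictures showed the bystanders where they had been, but only by eye. The arm hid part of the bench in the final one.

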